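# Clear the roller track and send the carton home

### The job

On the repair bench, pick up the two wooden offcuts, one lying on the roller track and one on top of the carton, and put both in the open steel scrap bin. Then slowly push the carton along the rollers into the bay under the shelf until it is fully home against the back stop; do not shove it and let it coast. Leave the bin and the other things on the bench where they are.

Things in the scene. Friction and masses are not known exactly. Their poses are not given: they have to be found in the camera images.
- track: Fixed roller track with a station bay at one end. Origin on the bench under its middle line; x points along the rollers into the bay (push direction), y across, z up. 15 free-turning steel rollers, 20 mm thick, 28 mm pitch, tops at z = 50 mm, from x = -216 to +196 mm; bearing drag on the carton about 0.5 N, so it stops soon after it is let go.
- infeed (a point): Middle of the track's open end at roller-top height (x = -220 mm of the track); axes as the track's. From here to x = -5 mm aluminium side rails stand 130 mm apart inside, 12 mm thick, tops at z = 62 mm (12 mm above the rollers); then they narrow evenly to the 112 mm wide bay at x = +75 mm.
- mouth (a point): Middle of the front edge of the bay's roof, at its underside (track x = +80, z = 150 mm); axes as the track's. The roof is a blue shelf 180 mm wide; black parts bins stand on it flush with this edge, up to z = 212 mm. Bay side walls are 12 mm thick. At home the carton's rear face is 12 mm inside this edge, so only a tilted tool can finish the push.
- home (a point): Point on the middle line at roller-top height where the carton's origin lies when its front face touches the back stop (track x = +152 mm; the stop's face is at x = +212 mm); axes as the track's.
- carton: Closed, taped cardboard carton on the rollers, 120 mm long (its x, along the track) x 100 mm wide (y) x 80 mm high, 0.4 to 0.8 kg. Origin at the centre of its underside. Starts at the open end of the track; its rear face is the one at x = -60 mm.
- block: Pale wooden offcut lying on the rollers between carton and bay, 70 mm long (x) x 30 mm wide (y) x 30 mm high, 45 g. Origin at the centre of its underside.
- batten: Pale wooden stepped offcut lying on the carton's top, 55 mm long (x) x 26 mm wide (y); 28 mm high over x = -27 to +6 mm and 14 mm high over the rest, 30 g. Origin at the centre of its underside. It is too tall to pass under the bay's roof on the carton.
- scrap_bin: Open plain steel scrap bin on the bench, 160 (x) x 140 (y) x 90 mm high, 4 mm walls, 0.7 kg, loose. Origin at the centre of its underside, empty at the start.
- motor: Bystander: upright green electric motor, 80 mm diameter, 104 mm high; origin under its centre.
- jar: Bystander: small jar with black lid, 56 mm diameter, 75 mm high; origin under its centre.
- spanner: Bystander: steel spanner lying flat on the bench, along its x.
- driver: Bystander: screwdriver with orange handle lying on the bench, along its x.
- mallet: Bystander: hammer lying on the bench, along its x.
- bearing: Bystander: steel bearing ring lying flat, 60 mm diameter, 16 mm high.
- flange: Bystander: dark steel flange ring lying flat, 90 mm diameter, 12 mm high.
There are look-alikes about, which are no part of the job. Leave any orange, purple or yellow look-alike of the block alone.

How it is judged (in metres and radians):
On the way, in this order (a step that is already met when the one before it is completed fails the run):
1. both offcuts lie in the scrap bin (x of block in the frame of scrap_bin between -0.076 and 0.076 m and y of block in the frame of scrap_bin between -0.066 and 0.066 m and z of block in the frame of scrap_bin between -0.005 and 0.075 m and x of batten in the frame of scrap_bin between -0.076 and 0.076 m and y of batten in the frame of scrap_bin between -0.066 and 0.066 m and z of batten in the frame of scrap_bin between -0.005 and 0.075 m), for 0.2 s.
2. the carton is home in the bay, at rest (x of carton in the frame of home between -0.007 and 0.008 m and y of carton in the frame of home between -0.012 and 0.012 m and z of carton in the frame of home between -0.006 and 0.006 m and angle between carton's own z axis and vertical below 0.06 rad and linear speed of carton below 0.02 m/s), for 0.2 s.
At the end, for the whole second after the job is handed in: Both offcuts lie at rest inside the upright scrap bin, and the carton stands at rest and upright on the rollers in the bay, within 7 mm of full contact with the back stop (all of step 1 and all of step 2 and angle between scrap_bin's own z axis and vertical below 0.1 rad and linear speed of each of block, batten below 0.02 m/s); the robot touches nothing.
It fails at once if the carton is shoved faster than 0.35 m/s (linear speed of carton above 0.35 m/s).
It fails at once if the scrap bin is shifted more than 50 mm (distance of scrap_bin from where it was at the start of the episode above 0.05 m).
It fails at once if any bystander is moved more than 30 mm (distance of any of motor, jar, spanner, driver, mallet, bearing, flange from where it was at the start of the episode above 0.03 m).
It also fails if it takes over 72 s, if anything falls off the work surface, if the arm or the gripper's body presses on something with over 40 N, if the wrist force passes 120 N, or if a joint passes its speed limit or range.

### The arm

A 6-joint arm with a two-finger parallel gripper is mounted at the origin on the work surface. World frame = base frame: x ahead of the robot, y to its left, z up, the work surface at z = 0. Lengths are in m, angles in degrees, forces in N, time in s.
With the tool pointing down it reaches from about 0.35 to 0.875 m from the base axis. Payload 4.2 kg.
Tool frame: the origin (TCP) lies midway between the tips of the shut fingers; the grasp point (between the pads) lies 19 mm behind it; z points along the fingers, y is the line along which they close (so a half turn about z gives the same grasp; the last joint's range is limited). The gripper opens to 87 mm and grips with 3 to 60 N. Pads are 19 mm wide; open, the fingers measure 117 mm over their backs; the gripper's body (75 mm by 190 mm) begins 51 mm behind the grasp point.
Start: joints at [92.109, 22.042, 0.453, 0, -68.411, -14.817], TCP at [0.137, 0.61, 0.223] pointing down, gripper open.
Joint ranges: [-179.83, 179.83], [-69.29, 118.12], [-61.27, 80.66], [-181.25, 117.63], [-171.15, -9.14], [-177.46, 177.46]. Speed limits (degrees/s): [159.86, 159.86, 180, 180, 180, 180].

### API

Orientations are given as a 3x3 rotation matrix whose columns are the frame's x, y, z axes.
In Python, from station import * gives the robot as it stands.
- The arm moves only by the tool move_arm, never from a script. Its argument "targets" is text: rows parted by semicolons, each of 4 numbers parted by spaces: the shift along the world's x, y, z in units of 25 mm (1.0 is 25 mm), then the turn about the world's z in units of 5 degrees (1.0 is 5 degrees). In form: tx ty tz spin; .... A call has 1 to 10 rows; each row shifts and turns the commanded pose from where the row before left it; what a row does not reach is not made up. A row lasts 1/12 s, in which the tool goes at most 41.7 mm and 7.16 degrees, less where a joint would pass 70% of its speed; a pose out of reach is approached as far as the arm can. A call is refused whole if a number of a shift passes 1 or a number of a turn 1, either way. A call with a gripper value outside its range is refused whole. "gripper" is the finger opening in mm, from 0 to 87, set as the call begins (left out, the last holds). The fingers move at their own pace and stop on an object; the grip force is fixed at half the most. Time passes only in rows, so rows that do not move let the fingers close. It gives the time, the measured TCP pose, the force, the opening and the grip force at its end, in the units of the state.
- sense(): the state, without advancing time (a new reading comes with each control period).
- capture(name): name is "scene" or "top" or "wrist"; returns a dict with "image" (400x640x3 uint8, blue, green, red), "fx", "fy", "cx", "cy" (pixels), "world_from_camera" (4x4, takes a point from camera to world coordinates); the wrist camera has in their place "hand_eye" (4x4, takes a point from camera to tool coordinates, whose origin is the TCP and whose axes are the flange's). Camera axes: x right, y up, looking along -z (the intrinsics and any distortion apply to the point x, -y, -z); pixel columns grow to the right and rows downward; lengths in m; the calibration is good to about 2 mm. A picture is of the moment at which its call begins: read the wrist's pose just before it. There is no depth.
- finish_job(): hands the job in; it is judged then, once.
The state is a dict: "time_s": time; "joints": joint angles; "joint_velocities": joint speeds; "effort": joint torques, N m; "tcp_pos": TCP position; "ee_rot": TCP orientation; "wrist_force": force on the tool from outside, world axes, zero at the start; "moment": the same for the moment, N m; "gripper_width": opening from 0.0 (shut) to 1.0 (fully open); "gripper_force": force on a finger pad.
Only numpy, scipy, OpenCV 4.12 (cv2) and the standard library are available. Lean on these libraries where they do the work, as an engineer would, in place of code of your own. Each camera call takes 0.05 s, during which the arm holds its last target. There are 200 camera calls.

## Working session

There is one attempt and no reset: what is moved stays moved. The work goes in short steps, Python scripts to look and compute and a tool call to move; the robot and the scene stay as the last step left them, time stands still between calls to the robot, and variables do not carry over. Pictures are saved under pics/ and viewed, at most 10 in all, crops included, and the job is handed in when it is done.

Besides the shell and the picture viewer there is one more tool, called as a command line: name --argument value ..., lists and objects as JSON in quotes. move_arm: Moves the arm, as the interface text tells. Its arguments: {"type":"object","properties":{"targets":{"type":"string"},"gripper":{"type":"number"}},"required":["targets"]}

```bash
mkdir -p pics; ls; python3 - <<'E'
from station import *
import cv2,pickle
d={}
s=sense()
for n in("scene","top","wrist"):
    c=capture(n); d[n]=c; cv2.imwrite(f"pics/{n}0.png",c["image"])
    print(n,c["fx"],c["fy"],c["cx"],c["cy"],[k for k in c if k!="image"])
    print((c.get("world_from_camera") if n!="wrist" else c["hand_eye"]))
d["s"]=s
pickle.dump(d,open("d0.pkl","wb"));print(s)
E
```

```text
pics
scene 388.3028088031493 388.3028088031493 314.93405140113316 197.53054624936124 ['fx', 'fy', 'cx', 'cy', 'world_from_camera']
[[ 0.8390168  -0.33217737  0.43093968  1.02179014]
 [ 0.54369687  0.54252691 -0.64035792 -0.67939123]
 [-0.02108397  0.77157161  0.63579298  0.85903995]
 [ 0.          0.          0.          1.        ]]
top 414.0990067392819 414.0990067392819 313.66761618392286 205.83510278195956 ['fx', 'fy', 'cx', 'cy', 'world_from_camera']
[[-0.01325156  0.97724101 -0.21171774  0.29043667]
 [-0.99989962 -0.01188922  0.00770646  0.0750448 ]
 [ 0.00501391  0.21179861  0.97730047  1.20328377]
 [ 0.          0.          0.          1.        ]]
wrist 294.5789629278137 294.5789629278137 319.1773573002325 198.6054678764723 ['fx', 'fy', 'cx', 'cy', 'hand_eye']
[[-5.88090530e-04  9.61069931e-01  2.76304619e-01  7.72053766e-02]
 [ 9.99999799e-01  6.30086557e-04 -6.32158523e-05  9.03072861e-05]
 [-2.34850681e-04  2.76304527e-01 -9.61070109e-01 -1.62385598e-01]
 [ 0.00000000e+00  0.00000000e+00  0.00000000e+00  1.00000000e+00]]
{'time_s': 0.0, 'joints': array([ 9.21086048e+01,  2.20903890e+01,  3.78101089e-01, -2.90012275e-02,
       -6.84093052e+01, -1.48169311e+01]), 'joint_velocities': array([-0.0212336 ,  0.02950712, -0.00498667,  0.01091272, -0.026739  ,
        0.14938836]), 'effort': array([ 2.12587460e-03, -3.90666139e+01,  1.87408984e+01,  4.21960786e+00,
        1.10346690e-02, -1.96945625e-04]), 'tcp_pos': array([0.13733759, 0.60910127, 0.22145201]), 'ee_rot': array([[ 9.75461501e-01, -2.20169719e-01, -3.92251560e-04],
       [-2.20170051e-01, -9.75459162e-01, -2.13803381e-03],
       [ 8.81049251e-05,  2.17193172e-03, -9.99997637e-01]]), 'wrist_force': array([ 0.65753813, -0.58036489, -0.16985535]), 'moment': array([-0.0284404 , -0.01240803, -0.07836795]), 'gripper_force': 0.0, 'gripper_width': 1.0066963492746188}
```

View pics/scene0.png

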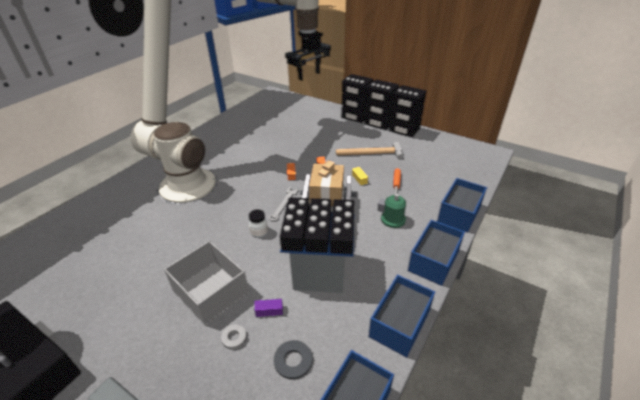

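View pics/top0.png

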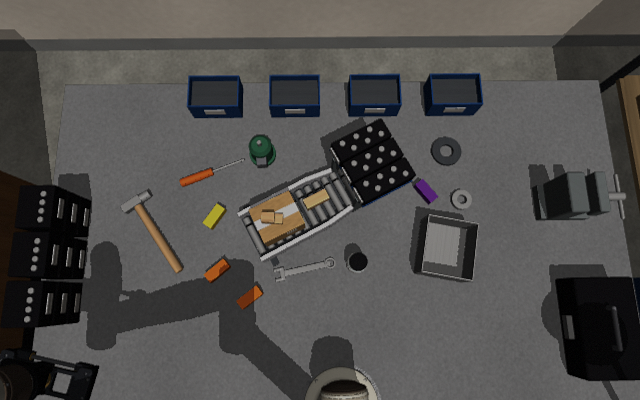

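Scene: candidates for the block: pale piece on the rollers (top px 316,198); look-alikes orange (217,270) and (250,296), yellow (214,215), purple (427,190). I pick the pale one. The batten is on the carton at (270,216), and the bin at (447,247). I'll check this in one close crop.

```bash
python3 - <<'E'
import pickle,cv2,numpy as np
d=pickle.load(open("d0.pkl","rb"))
a=d["top"]["image"][115:290,225:425]; b=d["scene"]["image"][140:240,260:400]
a=cv2.resize(a,None,fx=3,fy=3,interpolation=cv2.INTER_CUBIC)[:,:] 
cv2.imwrite("pics/cr_top.png",a)
b=cv2.resize(b,None,fx=5,fy=5,interpolation=cv2.INTER_CUBIC);cv2.imwrite("pics/cr_sc.png",b)
E
```

```text
(no output)
```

View pics/cr_top.png

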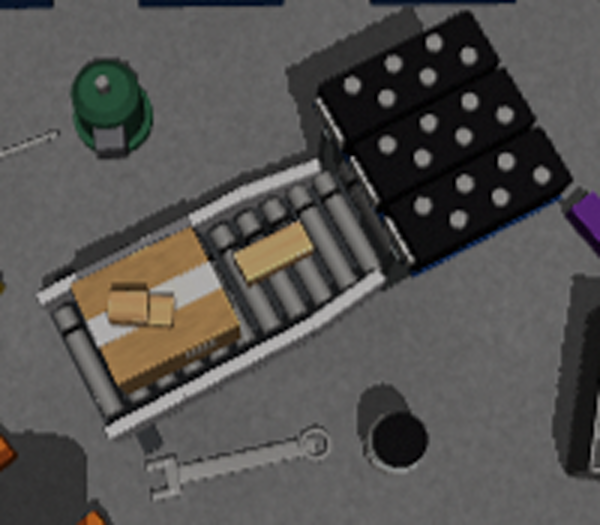

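View pics/cr_sc.png

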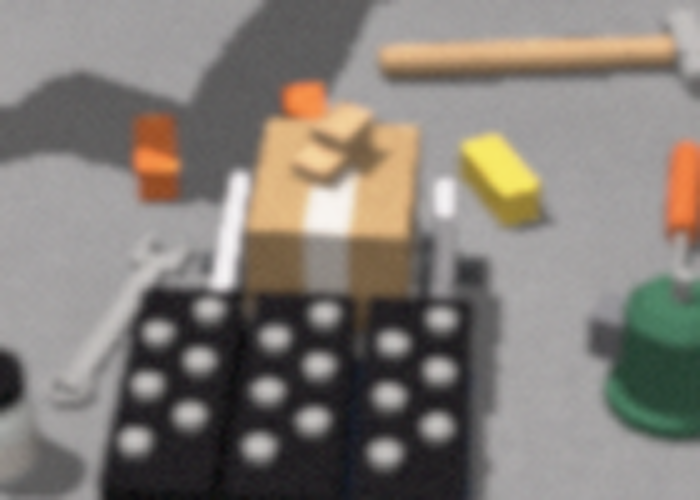

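The crop confirms it: the pale block is at crop px (273,252) in the top view, and the two-step pale batten at (140,306). Next I triangulate.

```bash
cat > h.py <<'E'
import numpy as np,pickle
def ray(c,u,v,W=None):
    W=c["world_from_camera"] if W is None else W
    k=np.array([(u-c["cx"])/c["fx"],-(v-c["cy"])/c["fy"],-1.])
    k=W[:3,:3]@k; return W[:3,3],k/np.linalg.norm(k)
def onz(r,z): p,k=r; return p+k*(z-p[2])/k[2]
def tri(*rs):
    A=0;b=0
    for p,k in rs:
        M=np.eye(3)-np.outer(k,k);A=A+M;b=b+M@p
    x=np.linalg.solve(A,b);return x,[round(1e3*float(np.linalg.norm((np.eye(3)-np.outer(k,k))@(x-p))),1) for p,k in rs]
def wristW(c,s):
    T=np.eye(4);T[:3,:3]=s["ee_rot"];T[:3,3]=s["tcp_pos"];return T@c["hand_eye"]
E
python3 - <<'E'
from h import *
np.set_printoptions(precision=4,suppress=True)
d=pickle.load(open("d0.pkl","rb"));t=d["top"];s=d["scene"]
T=lambda u,v:ray(t,(u+.5)/3-.5+225,(v+.5)/3-.5+115)
S=lambda u,v:ray(s,(u+.5)/5-.5+260,(v+.5)/5-.5+140)
for n,a,b in [("cFL",(193,228),(415,235)),("cFR",(240,322),(245,232)),("cRL",(72,280),(420,125)),("cRR",(118,383),(265,118)),
   ("batTall",(128,306),(343,124)),("batLow",(161,310),(322,160))]:
    print(n,*tri(T(*a),S(*b)))
for n,a,z in [("rail inL end",(40,297),.062),("rail inR end",(110,433),.062),("railL kink",(193,218),.062),("railR kink",(243,370),.062),
 ("roofL",(318,88),.212),("roofR",(412,270),.212),
 ("blk",(233,250),.08),("blk",(303,222),.08),("blk",(313,248),.08),("blk",(243,279),.08)]+[("bin",((u-225)*3+1,(v-115)*3+1),.09) for u,v in((426,214),(478,222),(470,281),(415,273))]+[("jar",(398,440),.075),("motor",(105,92),.104)]:
    print(n,onz(T(*a),z))
E
```

```text
cFL [0.5692 0.1353 0.1324] [5.6, 5.6]
cFR [0.4803 0.0912 0.1297] [0.6, 0.6]
cRL [0.5188 0.2385 0.1357] [1.1, 1.1]
cRR [0.4269 0.1966 0.1335] [0.1, 0.1]
batTall [0.4912 0.1871 0.1569] [1.4, 1.4]
batLow [0.4906 0.1606 0.1446] [2.5, 2.5]
rail inL end [0.5178 0.2786 0.062 ]
rail inR end [0.3903 0.2115 0.062 ]
railL kink [0.5924 0.1355 0.062 ]
railR kink [0.4467 0.0894 0.062 ]
roofL [0.6648 0.0221 0.212 ]
roofR [ 0.5067 -0.0513  0.212 ]
blk [0.5565 0.0975 0.08  ]
blk [0.5826 0.0319 0.08  ]
blk [0.5575 0.0231 0.08  ]
blk [0.5289 0.0884 0.08  ]
bin [ 0.505  -0.2415  0.09  ]
bin [ 0.4809 -0.3823  0.09  ]
bin [ 0.3226 -0.3456  0.09  ]
bin [ 0.3455 -0.2009  0.09  ]
jar [ 0.3795 -0.0502  0.075 ]
motor [0.7039 0.2154 0.104 ]
```

move_arm --targets "0.7 -0.85 0.2 -0.8;0.7 -0.85 0.2 -0.8;0.7 -0.85 0.2 -0.8;0.7 -0.85 0.2 -0.8;0.7 -0.85 0.2 -0.8;0.7 -0.85 0.2 -0.8;0.7 -0.85 0.2 -0.8;0.7 -0.85 0.2 -0.8;0.7 -0.85 0.2 -0.8;0.7 -0.85 0.2 -0.8" --gripper 60

```text
time_s: 0.98
tcp_pos: [0.313, 0.3958, 0.2726]
ee_rot: [[0.603, -0.798, -0.0], [-0.798, -0.603, -0.0], [0.0, 0.0, -1.0]]
wrist_force: [-0.3, 1.0, -0.6]
gripper_width: 0.693
gripper_force: 0.0
```

move_arm --targets "0.7 -0.85 0 -0.8;0.7 -0.85 0 -0.8;0.7 -0.85 0 -0.8;0.7 -0.85 0 -0.8;0.7 -0.85 0 -0.8;0.7 -0.85 0 -0.8;0.7 -0.85 0 -0.8;0.7 -0.85 0 -0.8;0.7 -0.85 0 -0.8;0 0 0 0"

```text
time_s: 1.82
tcp_pos: [0.4716, 0.203, 0.2721]
ee_rot: [[0.016, -1.0, -0.001], [-1.0, -0.016, -0.001], [0.001, 0.001, -1.0]]
wrist_force: [0.5, -0.2, -0.1]
gripper_width: 0.688
gripper_force: 0.0
```

```bash
python3 - <<'E'
from station import *
import cv2,pickle
s=sense();c=capture("wrist");c["s"]=s;pickle.dump(c,open("w1.pkl","wb"));cv2.imwrite("pics/w1.png",c["image"])
E
```

```text
(no output)
```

View pics/w1.png

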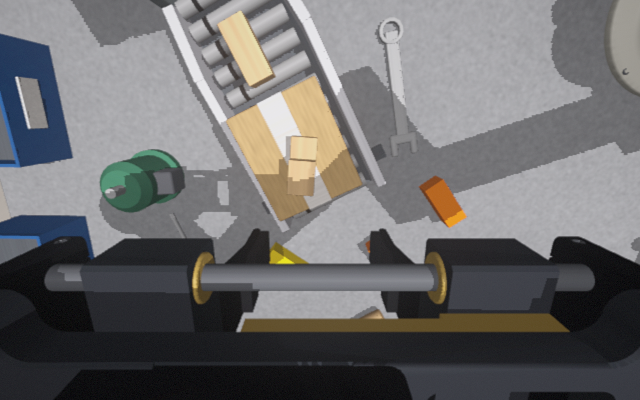

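Wrist view: batten low step at (303,148), tall part at (301,178), block at (245,48), no other pale piece near them.

```bash
python3 - <<'E'
from h import *
np.set_printoptions(precision=4,suppress=True)
d=pickle.load(open("d0.pkl","rb"));t=d["top"]
c=pickle.load(open("w1.pkl","rb"));W=wristW(c,c["s"])
T=lambda u,v:ray(t,(u+.5)/3-.5+225,(v+.5)/3-.5+115)
R=lambda u,v:ray(c,u,v,W)
for a,b in [((233,250),(250,84)),((303,222),(218,20)),((313,248),(240,11)),((243,279),(272,75)),((273,250),(245,48)),((128,306),(301,180)),((161,308),(304,146))]:
    print(*tri(T(*a),R(*b)))
print("low",[onz(R(*p),.144) for p in((291,136),(317,137))])
print("tallend",[onz(R(*p),.158) for p in((287,194),(313,196))])
print("carton top",[onz(R(*p),.130) for p in((227,121),(314,75),(364,184),(277,221))])
E
```

```text
[0.5493 0.0972 0.1031] [1.7, 1.7]
[0.583  0.032  0.0803] [0.5, 0.5]
[0.5587 0.0231 0.0794] [1.1, 1.1]
[0.5243 0.0882 0.1015] [0.0, 0.0]
[0.5541 0.0604 0.0889] [0.1, 0.1]
[0.4899 0.1864 0.1614] [0.9, 0.9]
[0.4882 0.157  0.1548] [1.1, 1.1]
low [array([0.5011, 0.1476, 0.144 ]), array([0.4759, 0.1482, 0.144 ])]
tallend [array([0.5043, 0.202 , 0.158 ]), array([0.479 , 0.2036, 0.158 ])]
carton top [array([0.5663, 0.1349, 0.13  ]), array([0.4797, 0.0908, 0.13  ]), array([0.4255, 0.1974, 0.13  ]), array([0.5188, 0.2406, 0.13  ])]
```

move_arm --targets "0.38 -0.34 -0.5 -0.4;0.38 -0.34 -0.8 -0.4;0 0 -0.8 0;0 0 -0.8 0;0 0 -0.8 0;0 0 -0.6 0;0 0 -0.5 0;0 0 -0.3 0;0 0 -0.2 0;0 0 0 0"

```text
time_s: 2.7
tcp_pos: [0.4883, 0.1891, 0.1393]
ee_rot: [[-0.046, -0.999, -0.001], [-0.999, 0.046, -0.001], [0.001, 0.001, -1.0]]
wrist_force: [0.5, -0.2, 0.1]
gripper_width: 0.691
gripper_force: 0.0
```

move_arm --targets "0 0 0 0;0 0 0 0;0 0 0 0;0 0 0 0;0 0 0 0;0 0 0 0;0 0 0 0;0 0 0 0" --gripper 5

```text
time_s: 3.37
tcp_pos: [0.489, 0.189, 0.1403]
ee_rot: [[-0.047, -0.999, 0.0], [-0.999, 0.047, 0.0], [-0.0, -0.0, -1.0]]
wrist_force: [-0.2, 0.2, 1.1]
gripper_width: 0.301
gripper_force: 30.0
```

move_arm --targets "0 0 0.5 0;0 0 1 0;0 0 1 0;0 0 1 0;0 0 1 0;0 0 0.8 0;-0.2 -0.9 0.2 -0.1;-0.2 -0.9 0 -0.1;-0.2 -0.9 0 -0.1;-0.2 -0.9 0 -0.1"

```text
time_s: 4.2
tcp_pos: [0.4684, 0.0981, 0.2775]
ee_rot: [[-0.082, -0.997, -0.0], [-0.997, 0.082, 0.0], [-0.0, 0.0, -1.0]]
wrist_force: [0.7, -0.0, -0.1]
gripper_width: 0.299
gripper_force: 30.0
```

move_arm --targets "-0.25 -0.9 0 -0.1;-0.25 -0.9 0 -0.1;-0.25 -0.9 0 -0.1;-0.25 -0.9 0 -0.1;-0.25 -0.9 0 -0.1;-0.25 -0.9 0 -0.1;-0.25 -0.9 0 -0.1;-0.25 -0.9 0 -0.1;-0.25 -0.9 0 -0.1;-0.25 -0.9 0 -0.1"

```text
time_s: 5.03
tcp_pos: [0.4058, -0.1271, 0.2775]
ee_rot: [[-0.169, -0.986, 0.0], [-0.986, 0.169, 0.0], [-0.0, 0.0, -1.0]]
wrist_force: [-0.0, 0.3, 0.2]
gripper_width: 0.294
gripper_force: 30.0
```

move_arm --targets "-0.25 -0.9 0 -0.1;-0.25 -0.9 0 -0.1;-0.25 -0.9 0 -0.1;-0.25 -0.9 0 -0.1;0 0 0 0;0 0 0 0"

```text
time_s: 5.53
tcp_pos: [0.3809, -0.2168, 0.2773]
ee_rot: [[-0.205, -0.979, -0.001], [-0.979, 0.205, 0.0], [-0.0, 0.001, -1.0]]
wrist_force: [-1.0, 0.1, -0.9]
gripper_width: 0.295
gripper_force: 30.0
```

```bash
python3 - <<'E'
from station import *
import cv2,pickle
s=sense();c=capture("wrist");c["s"]=s;pickle.dump(c,open("w2.pkl","wb"));cv2.imwrite("pics/w2.png",c["image"]);print(s["tcp_pos"],s["joints"],s["gripper_width"])
E
```

```text
[ 0.38089741 -0.21678836  0.27726885] [-8.27360944e+00  1.11573520e+00 -1.85026255e+01 -1.57205773e-02
 -7.04135108e+01 -3.57483710e+00] 0.294737993528671
```

View pics/w2.png

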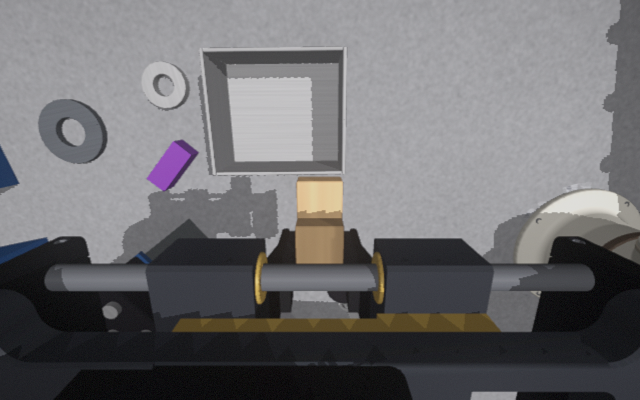

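Wrist view: the batten is held firmly at (320,205), and the bin rim corners are at (203,48), (346,47), (344,174), (213,174).

```bash
python3 - <<'E'
from h import *
c=pickle.load(open("w2.pkl","rb"));W=wristW(c,c["s"])
P=[onz(ray(c,*p,W),.09) for p in((203,48),(346,47),(344,174),(213,174))]
print(np.round(P,4),np.mean(P,0))
E
```

```text
[[ 0.4751 -0.3838  0.09  ]
 [ 0.3243 -0.353   0.09  ]
 [ 0.3518 -0.217   0.09  ]
 [ 0.5065 -0.2495  0.09  ]] [ 0.41439384 -0.30081251  0.09      ]
```

move_arm --targets "0 -0.9 0 0;0 -0.9 0 0;0 -0.8 -0.5 0;0 0 -1 0;0 0 -1 0;0 0 -1 0;0 0 -1 0;0 0 -1 0;0 0 -1 0;0 0 -1 0"

```text
time_s: 6.42
tcp_pos: [0.3821, -0.2802, 0.0892]
ee_rot: [[-0.201, -0.98, 0.001], [-0.98, 0.201, -0.0], [0.0, -0.001, -1.0]]
wrist_force: [0.3, -0.4, -0.2]
gripper_width: 0.299
gripper_force: 30.0
```

move_arm --targets "0 0 -1 0;0 0 -0.7 0;0 0 -0.5 0;0 0 -0.3 0;0 0 -0.2 0;0 0 0 0"

```text
time_s: 6.92
tcp_pos: [0.3813, -0.2802, 0.024]
ee_rot: [[-0.201, -0.98, -0.003], [-0.98, 0.201, 0.0], [0.0, 0.003, -1.0]]
wrist_force: [-3.8, 5.1, 12.5]
gripper_width: 0.297
gripper_force: 34.4
```

move_arm --targets "0 0 0 0;0 0 0 0;0 0 0 0;0 0 0.4 0;0 0 0.8 0;0 0 1 0;0 0 1 0;0 0 1 0;0 0 1 0;0 0 1 0" --gripper 38

```text
time_s: 7.75
tcp_pos: [0.3812, -0.2806, 0.1792]
ee_rot: [[-0.202, -0.979, 0.0], [-0.979, 0.202, 0.0], [-0.0, -0.0, -1.0]]
wrist_force: [0.3, -0.9, -0.0]
gripper_width: 0.438
gripper_force: 0.0
```

move_arm --targets "0 0 1 0;0 0 1 0;0 0 1 0;0 0 1 0;0.5 0.97 0 0.5;0.5 0.97 0 0.5;0.5 0.97 0 0.5;0.5 0.97 0 0.5;0.5 0.97 0 0.5;0.5 0.97 0 0.5" --gripper 55

```text
time_s: 8.58
tcp_pos: [0.4565, -0.134, 0.2779]
ee_rot: [[0.06, -0.998, 0.0], [-0.998, -0.06, 0.0], [-0.0, -0.0, -1.0]]
wrist_force: [0.4, 0.1, -0.8]
gripper_width: 0.634
gripper_force: 0.0
```

move_arm --targets "0.5 0.97 0 0.5;0.5 0.97 0 0.5;0.5 0.97 0 0.5;0.5 0.97 0 0.5;0.5 0.97 0 0.5;0.5 0.97 0 0.5;0.5 0.97 0 0.5;0.5 0.97 0 0.5;0 0 0 0;0 0 0 0"

```text
time_s: 9.42
tcp_pos: [0.5563, 0.0598, 0.277]
ee_rot: [[0.397, -0.918, -0.001], [-0.918, -0.397, -0.0], [-0.0, 0.001, -1.0]]
wrist_force: [-1.0, 1.3, -0.0]
gripper_width: 0.63
gripper_force: 0.0
```

```bash
python3 - <<'E'
from station import *
import cv2,pickle
s=sense();c=capture("wrist");c["s"]=s;t=capture("top");pickle.dump((c,t),open("w3.pkl","wb"))
cv2.imwrite("pics/w3.png",np.hstack([c["image"][:,:400],cv2.resize(t["image"][190:300,390:490],(364,400))]) if 0 else __import__("numpy").hstack([c["image"][:,120:540],cv2.resize(t["image"][190:300,390:490],(364,400))]))
print(s["tcp_pos"],s["joints"])
E
```

```text
[0.55630761 0.05976066 0.27702552] [ 2.27180293e+01  1.37287001e+01 -3.62810751e+00 -1.57161315e-02
 -7.27214368e+01  6.93983056e-01]
```

View pics/w3.png

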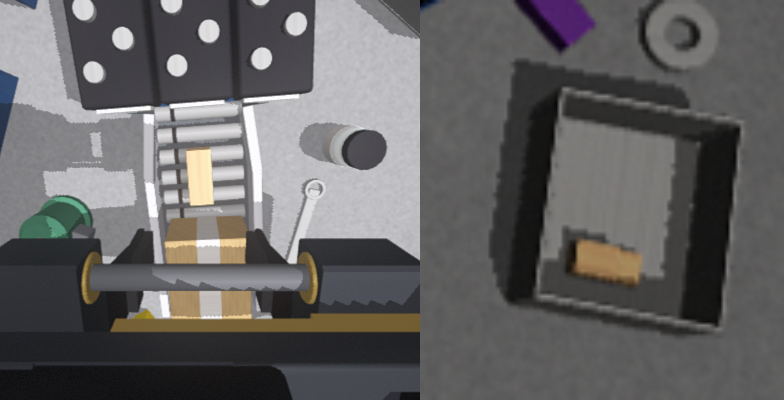

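Wrist view: block top corners at full px (306,150), (331,149), (333,204), (308,206). Top view: the batten lies in the bin at crop (605,262). The bin's place looks unchanged.

```bash
python3 - <<'E'
from h import *
np.set_printoptions(precision=4,suppress=True)
c,t=pickle.load(open("w3.pkl","rb"));W=wristW(c,c["s"])
P=np.array([onz(ray(c,*p,W),.08) for p in((306,150),(331,149),(333,204),(308,206))])
d=(P[0]+P[1]-P[2]-P[3])/2
print(P.mean(0),np.degrees(np.arctan2(d[1],d[0])),np.linalg.norm(d))
for p,z in(((203,109),.212),((417,95),.212),((265,225),.062),((390,185),.062)):print(onz(ray(c,*p,W),z))
r=onz(ray(t,390+605/3.64,190+262/3.64),.02);print("batten",r)
print(tri(ray(t,316,198.5),ray(c,319.5,177,W)))
E
```

```text
[0.5568 0.06   0.08  ] -64.59134809151813 0.0704585662731906
[0.6678 0.0206 0.212 ]
[ 0.5274 -0.0508  0.212 ]
[0.5977 0.1533 0.062 ]
[0.4663 0.0353 0.062 ]
batten [ 0.3747 -0.623   0.02  ]
(array([0.5565, 0.0597, 0.0732]), [0.5, 0.5])
```

move_arm --targets "0 0 -0.6 0.4;0 0 -1 0;0 0 -1 0;0 0 -1 0;0 0 -1 0;0 0 -1 0;0 0 -1 0;0 0 -0.8 0;0 0 -0.6 0;0 0 -0.4 0"

```text
time_s: 10.35
tcp_pos: [0.5552, 0.0571, 0.0662]
ee_rot: [[0.426, -0.905, -0.002], [-0.905, -0.426, -0.001], [-0.0, 0.002, -1.0]]
wrist_force: [0.2, -1.1, 0.4]
gripper_width: 0.627
gripper_force: 0.0
```

move_arm --targets "0 0 -0.3 0;0 0 -0.1 0;0 0 0 0"

```text
time_s: 10.6
tcp_pos: [0.5565, 0.0581, 0.0576]
ee_rot: [[0.427, -0.904, 0.0], [-0.904, -0.427, -0.0], [0.0, 0.0, -1.0]]
wrist_force: [0.0, 1.0, 0.4]
gripper_width: 0.633
gripper_force: 0.0
```

move_arm --targets "0 0 0 0;0 0 0 0;0 0 0 0;0 0 0 0;0 0 0 0;0 0 0 0;0 0 0 0" --gripper 8

```text
time_s: 11.18
tcp_pos: [0.5566, 0.0585, 0.058]
ee_rot: [[0.427, -0.904, 0.001], [-0.904, -0.427, 0.0], [0.0, -0.001, -1.0]]
wrist_force: [-0.4, -0.4, 2.3]
gripper_width: 0.348
gripper_force: 30.0
```

move_arm --targets "0 0 0.6 0;0 0 1 0;0 0 1 0;0 0 1 0;0 0 1 0;0 0 1 0;0 0 1 0;0 0 1 0;0 0 1 0;0 0 0.4 0"

```text
time_s: 12.02
tcp_pos: [0.5578, 0.0586, 0.2863]
ee_rot: [[0.428, -0.904, 0.006], [-0.904, -0.428, 0.001], [0.001, -0.006, -1.0]]
wrist_force: [0.4, -0.8, 0.4]
gripper_width: 0.343
gripper_force: 30.0
```

move_arm --targets "-0.3 -0.96 0 -0.5;-0.3 -0.96 0 -0.5;-0.3 -0.96 0 -0.5;-0.3 -0.96 0 -0.5;-0.3 -0.96 0 -0.5;-0.3 -0.96 0 -0.5;-0.3 -0.96 0 -0.5;-0.3 -0.96 0 -0.5;-0.3 -0.96 0 -0.5;-0.3 -0.96 0 -0.5"

```text
time_s: 12.85
tcp_pos: [0.4805, -0.1824, 0.2814]
ee_rot: [[0.003, -1.0, -0.002], [-1.0, -0.003, 0.001], [-0.001, 0.002, -1.0]]
wrist_force: [0.7, -0.3, -0.1]
gripper_width: 0.347
gripper_force: 30.0
```

move_arm --targets "-0.3 -0.96 0 -0.5;-0.3 -0.96 0 -0.5;-0.3 -0.96 0 -0.5;-0.3 -0.96 0 -0.5;-0.3 -0.96 0 -0.5;0 0 0 0;0 0 0 0"

```text
time_s: 13.43
tcp_pos: [0.4431, -0.3022, 0.2812]
ee_rot: [[-0.214, -0.977, -0.002], [-0.977, 0.214, 0.001], [-0.001, 0.002, -1.0]]
wrist_force: [-0.6, -0.0, -2.2]
gripper_width: 0.344
gripper_force: 30.0
```

move_arm --targets "0 0 -0.6 0;0 0 -1 0;0 0 -1 0;0 0 -1 0;0 0 -1 0;0 0 -1 0;0 0 -1 0;0 0 -1 0;0 0 -0.8 0;0 0 -0.6 0"

```text
time_s: 14.27
tcp_pos: [0.4431, -0.3, 0.0552]
ee_rot: [[-0.21, -0.978, -0.003], [-0.978, 0.21, 0.001], [-0.001, 0.003, -1.0]]
wrist_force: [-0.0, 0.2, 0.1]
gripper_width: 0.343
gripper_force: 30.0
```

move_arm --targets "0 0 -0.5 0;0 0 -0.3 0;0 0 -0.2 0;0 0 0 0"

```text
time_s: 14.6
tcp_pos: [0.4436, -0.3008, 0.0317]
ee_rot: [[-0.211, -0.978, -0.002], [-0.978, 0.211, 0.001], [-0.0, 0.002, -1.0]]
wrist_force: [-0.4, 0.6, -0.4]
gripper_width: 0.342
gripper_force: 30.0
```

move_arm --targets "0 0 0 0;0 0 0 0;0 0 0 0;0 0 0.4 0;0 0 0.8 0;0 0 1 0;0 0 1 0;0 0 1 0;0 0 1 0;0 0 1 0" --gripper 42

```text
time_s: 15.43
tcp_pos: [0.4438, -0.3016, 0.1903]
ee_rot: [[-0.212, -0.977, 0.002], [-0.977, 0.212, -0.001], [0.0, -0.002, -1.0]]
wrist_force: [1.0, 0.0, 0.4]
gripper_width: 0.483
gripper_force: 0.0
```

move_arm --targets "0 0 1 0;0 0 1 0;0 0 1 0;0 0 1 0;0 0 1 0;0 0 1 0;0 0 1 0;0 0 1 0;0 0 1 0;0 0 1 0" --gripper 0

```text
time_s: 16.27
tcp_pos: [0.4429, -0.3013, 0.4403]
ee_rot: [[-0.212, -0.977, 0.002], [-0.977, 0.212, -0.001], [0.0, -0.002, -1.0]]
wrist_force: [0.8, -0.7, 0.7]
gripper_width: 0.0
gripper_force: 0.0
```

```bash
python3 - <<'E'
from station import *
import cv2,pickle,numpy as np
s=sense();c=capture("wrist");t=capture("top");
cv2.imwrite("pics/w4.png",np.hstack([c["image"][:,120:540],cv2.resize(t["image"][190:300,390:490],(364,400))]))
print(s["tcp_pos"],s["joints"],s["ee_rot"])
E
```

```text
[ 0.44291628 -0.3013474   0.44033552] [-1.68735965e+01  9.15367406e+00  1.30258418e+01  2.28634285e-03
 -9.37572995e+01  4.65669724e+00] [[-2.11615862e-01 -9.77351058e-01  1.90695715e-03]
 [-9.77352897e-01  2.11615050e-01 -6.20027966e-04]
 [ 2.02444156e-04 -1.99497784e-03 -9.99997990e-01]]
```

View pics/w4.png

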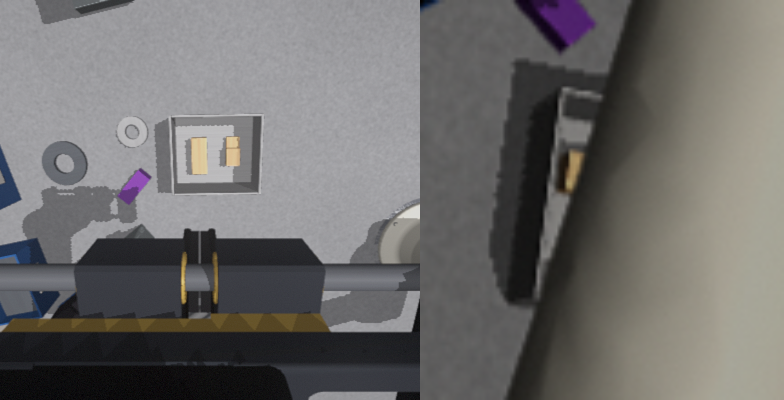

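Both offcuts lie in the bin: block at (199,155), batten at (232,151). Rows can't command tilt, so I'll test in free space whether tilt appears at the edge of reach, and whether it stays.

move_arm --targets "0.9 -0.5 0 0;0.9 -0.5 0 0;0.9 -0.5 0 0;0.9 -0.5 0 0;0.9 -0.5 0 0;0.9 -0.5 0 0;0.9 -0.5 0 0;0.9 -0.5 0 0;0.9 -0.5 0 0;0.9 -0.5 0 0"

```text
time_s: 17.2
tcp_pos: [0.6676, -0.4261, 0.4389]
ee_rot: [[-0.212, -0.977, 0.001], [-0.977, 0.212, -0.0], [0.0, -0.001, -1.0]]
wrist_force: [1.7, -1.0, 1.3]
gripper_width: 0.008
gripper_force: 0.0
```

move_arm --targets "0.9 -0.5 0 0;0.9 -0.5 0 0;0.9 -0.5 0 0;0.9 -0.5 0 0;0.9 -0.5 0 0;0.9 -0.5 0 0"

```text
time_s: 17.7
tcp_pos: [0.7342, -0.4579, 0.3851]
ee_rot: [[-0.212, -0.976, 0.057], [-0.977, 0.21, -0.041], [0.028, -0.064, -0.998]]
wrist_force: [0.5, -0.0, 0.2]
gripper_width: 0.005
gripper_force: 0.0
```

```bash
python3 -c "
from station import *
s=sense();print(s['joints'])"
```

```text
[ -20.94834361   53.53536895   80.57386037    1.09097933 -113.14044326
    9.203922  ]
```

move_arm --targets "0.9 -0.5 0 0;0.9 -0.5 0 0;0.9 -0.5 0 0;0.9 -0.5 0 0;0.9 -0.5 0 0;0.9 -0.5 0 0"

```text
time_s: 18.2
tcp_pos: [0.7882, -0.4829, 0.3302]
ee_rot: [[-0.215, -0.969, 0.124], [-0.975, 0.205, -0.088], [0.06, -0.14, -0.988]]
wrist_force: [0.1, -0.2, 0.4]
gripper_width: 0.006
gripper_force: 0.0
```

move_arm --targets "-0.9 0.5 0 0;-0.9 0.5 0 0;-0.9 0.5 0 0;-0.9 0.5 0 0;0 0 0 0"

```text
time_s: 18.62
tcp_pos: [0.7077, -0.4385, 0.3327]
ee_rot: [[-0.215, -0.97, 0.118], [-0.975, 0.205, -0.085], [0.058, -0.133, -0.989]]
wrist_force: [0.5, -0.4, 0.6]
gripper_width: 0.008
gripper_force: 0.0
```

Tilt at the reach limit persists and follows the spin. I'll turn so tool x is nearly radial, then tilt further.

move_arm --targets "0 0 0 1;0 0 0 1;0 0 0 1;0 0 0 1;0 0 0 1;0 0 0 1;0 0 0 1;0 0 0 1;0 0 0 1;0 0 0 1"

```text
time_s: 19.45
tcp_pos: [0.7135, -0.4411, 0.3324]
ee_rot: [[0.612, -0.777, 0.147], [-0.789, -0.614, 0.037], [0.062, -0.139, -0.988]]
wrist_force: [0.5, -0.2, 0.1]
gripper_width: 0.005
gripper_force: 0.0
```

move_arm --targets "0 0 0 1;0 0 0 1;0 0 0 1;0 0 0 1;0 0 0 1;0 0 0 1;0.6 -0.4 0.5 0.4;0.6 -0.4 0.5 0;0.6 -0.4 0.5 0;0.6 -0.4 0.5 0"

```text
time_s: 20.28
tcp_pos: [0.7453, -0.4608, 0.3536]
ee_rot: [[0.932, -0.341, 0.12], [-0.353, -0.931, 0.097], [0.079, -0.133, -0.988]]
wrist_force: [0.9, -0.2, -0.9]
gripper_width: 0.004
gripper_force: 0.0
```

move_arm --targets "0.6 -0.4 0.5 0;0.6 -0.4 0.5 0;0.6 -0.4 0.5 0;0.6 -0.4 0.5 0;0.6 -0.4 0.5 0;0.6 -0.4 0.5 0;0.6 -0.4 0.5 0;0.6 -0.4 0.5 0"

```text
time_s: 20.95
tcp_pos: [0.7632, -0.4701, 0.3843]
ee_rot: [[0.914, -0.344, 0.216], [-0.359, -0.933, 0.032], [0.191, -0.107, -0.976]]
wrist_force: [0.3, -0.6, 0.6]
gripper_width: 0.008
gripper_force: 0.0
```

```bash
python3 -c "
from station import *
s=sense();print(s['joints'])"
```

```text
[ -23.74852354   52.68394104   80.59769902   -6.98731555 -107.03834103
   90.20890815]
```

move_arm --targets "0.6 -0.4 0.8 0;0.6 -0.4 0.8 0;0.6 -0.4 0.8 0;0.6 -0.4 0.8 0;0.6 -0.4 0.8 0;0.6 -0.4 0.8 0;0.6 -0.4 0.8 0;0.6 -0.4 0.8 0;0.6 -0.4 0.8 0;0.6 -0.4 0.8 0"

```text
time_s: 21.78
tcp_pos: [0.7688, -0.4699, 0.4633]
ee_rot: [[0.868, -0.354, 0.347], [-0.357, -0.932, -0.059], [0.345, -0.073, -0.936]]
wrist_force: [-0.1, 0.5, -0.1]
gripper_width: 0.006
gripper_force: 0.0
```

move_arm --targets "0.8 -0.5 0.6 0;0.8 -0.5 0.6 0;0.8 -0.5 0.6 0;0.8 -0.5 0.6 0;0.8 -0.5 0.6 0;0.8 -0.5 0.6 0;0.8 -0.5 0.6 0;0.8 -0.5 0.6 0;0.8 -0.5 0.6 0;0.8 -0.5 0.6 0"

```text
time_s: 22.62
tcp_pos: [0.8199, -0.4929, 0.4801]
ee_rot: [[0.795, -0.37, 0.481], [-0.338, -0.928, -0.155], [0.504, -0.039, -0.863]]
wrist_force: [0.4, 0.5, -0.2]
gripper_width: 0.003
gripper_force: 0.0
```

move_arm --targets "0.7 -0.45 0.7 0;0.7 -0.45 0.7 0;0.7 -0.45 0.7 0;0.7 -0.45 0.7 0;0.7 -0.45 0.7 0;0.7 -0.45 0.7 0;0.7 -0.45 0.7 0;0.7 -0.45 0.7 0;0.7 -0.45 0.7 0;0.7 -0.45 0.7 0"

```text
time_s: 23.45
tcp_pos: [0.8504, -0.5081, 0.5264]
ee_rot: [[0.701, -0.389, 0.598], [-0.303, -0.921, -0.244], [0.645, -0.01, -0.764]]
wrist_force: [0.1, -0.5, 0.3]
gripper_width: 0.004
gripper_force: 0.0
```

```bash
python3 -c "
from station import *
import numpy as np
s=sense();print(s['joints'],s['tcp_pos'],s['ee_rot']);z=s['ee_rot'][:,2];x=s['ee_rot'][:,0];print(np.degrees([np.arctan2(z[1],z[0]),np.arctan2(x[1],x[0])]))"
```

```text
[-21.42011998  48.47674298  80.59444829   0.49772484 -81.9263025
  88.42841257] [ 0.85039079 -0.50809066  0.52642136] [[ 0.7011759  -0.38886605  0.59760819]
 [-0.3032216  -0.92123623 -0.24368109]
 [ 0.64529762 -0.01034441 -0.76386123]]
[-22.18370035 -23.38593693]
```

Tilt is now 40° with tool x level across. Next I carry it high over to behind the carton, turning to the push heading of about −64.4°.

move_arm --targets "-0.5 0.95 -0.1 0;-0.5 0.95 -0.1 0;-0.5 0.95 -0.1 0;-0.5 0.95 -0.1 -0.4;-0.5 0.95 -0.1 -0.4;-0.5 0.95 -0.1 -0.4;-0.5 0.95 -0.1 -0.4;-0.5 0.95 -0.1 -0.4;-0.5 0.95 -0.1 -0.4;-0.5 0.95 -0.1 -0.4"

```text
time_s: 24.28
tcp_pos: [0.7316, -0.2802, 0.504]
ee_rot: [[0.606, -0.601, 0.521], [-0.465, -0.799, -0.381], [0.645, -0.011, -0.764]]
wrist_force: [1.0, -0.5, 0.9]
gripper_width: 0.007
gripper_force: 0.0
```

move_arm --targets "-0.5 0.95 -0.1 -0.4;-0.5 0.95 -0.1 -0.4;-0.5 0.95 -0.1 -0.4;-0.5 0.95 -0.1 -0.4;-0.5 0.95 -0.1 -0.4;-0.5 0.95 -0.1 -0.4;-0.5 0.95 -0.1 -0.4;-0.5 0.95 -0.1 -0.4;-0.5 0.95 -0.1 -0.4;-0.5 0.95 -0.1 -0.4"

```text
time_s: 25.12
tcp_pos: [0.6067, -0.0429, 0.4789]
ee_rot: [[0.41, -0.838, 0.359], [-0.645, -0.545, -0.535], [0.644, -0.012, -0.765]]
wrist_force: [0.5, -0.4, -0.6]
gripper_width: 0.001
gripper_force: 0.0
```

move_arm --targets "-0.5 0.95 -0.1 -0.4;-0.5 0.95 -0.1 -0.4;-0.5 0.95 -0.1 -0.4;-0.5 0.95 -0.1 -0.2;-0.5 0.95 -0.1 0;-0.5 0.95 -0.1 0;-0.5 0.95 -0.1 0;-0.5 0.95 -0.1 0;-0.5 0.95 -0.1 0;0 0 0 0"

```text
time_s: 25.95
tcp_pos: [0.4945, 0.1733, 0.4555]
ee_rot: [[0.334, -0.896, 0.294], [-0.689, -0.444, -0.573], [0.644, -0.011, -0.765]]
wrist_force: [0.2, -0.2, 0.1]
gripper_width: 0.007
gripper_force: 0.0
```

```bash
python3 -c "
from station import *
import numpy as np
s=sense();print(s['joints'],s['tcp_pos'],s['ee_rot']);z=s['ee_rot'][:,2];x=s['ee_rot'][:,0];print(np.degrees([np.arctan2(z[1],z[0]),np.arctan2(x[1],x[0])]))"
```

```text
[ 55.00125793   8.86167371  -7.16385917  34.82637178 -94.45140397
 -32.53020145] [0.49445436 0.1732552  0.45552787] [[ 0.33353221 -0.8957122   0.29403389]
 [-0.6887581  -0.44448589 -0.57275176]
 [ 0.64371465 -0.01148706 -0.76517939]]
[-62.82537074 -64.16133952]
```

move_arm --targets "-0.4 0.8 -0.4 0;-0.4 0.8 -0.8 0;-0.4 0.8 -0.8 0;-0.4 0.8 -0.8 0;-0.3 0.75 -0.8 0;0 0 -1 0;0 0 -1 0;0 0 -1 0;0 0 -1 0;0 0 -1 0"

```text
time_s: 26.78
tcp_pos: [0.4477, 0.2685, 0.2401]
ee_rot: [[0.33, -0.898, 0.291], [-0.691, -0.44, -0.573], [0.643, -0.012, -0.766]]
wrist_force: [-0.8, 1.0, -0.3]
gripper_width: 0.004
gripper_force: 0.0
```

move_arm --targets "0 0 -1 0;0 0 -1 0;0 0 -1 0;0 0 -1 0;0 0 -0.8 0;0 0 -0.6 0;0 0 -0.4 0;0 0 -0.2 0;0 0 0 0;0 0 0 0"

```text
time_s: 27.62
tcp_pos: [0.4479, 0.2689, 0.0916]
ee_rot: [[0.33, -0.898, 0.291], [-0.691, -0.44, -0.574], [0.644, -0.012, -0.765]]
wrist_force: [-0.7, 0.2, 0.1]
gripper_width: 0.002
gripper_force: 0.0
```

```bash
python3 - <<'E'
from station import *
import cv2,pickle,numpy as np
s=sense();c=capture("wrist");c["s"]=s;pickle.dump(c,open("w5.pkl","wb"));t=capture("scene")
cv2.imwrite("pics/w5.png",np.hstack([cv2.resize(c["image"],(480,300)),cv2.resize(t["image"][120:260,250:410],(320,280))[:280][np.r_[0:280,[279]*20]]]))
print(s["tcp_pos"],s["joints"],s["wrist_force"])
E
```

```text
[0.4478745  0.26887979 0.09159385] [ 64.1965435   29.13437092 -32.77844007  36.01755902 -60.55159293
 -65.57937743] [-0.69115492  0.22078584  0.13244362]
```

View pics/w5.png

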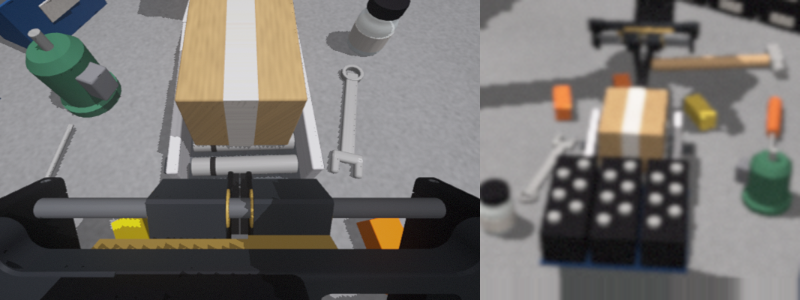

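Wrist view: the finger tip is centred behind the carton tape at (240,150), and the track ahead is clear. I start a slow push at about 70 mm/s.

move_arm --targets "0.17 -0.36 0 0;0.17 -0.36 0 0;0.17 -0.36 0 0;0.1 -0.2 0 0;0.06 -0.12 0 0;0.06 -0.12 0 0;0.06 -0.12 0 0;0.06 -0.12 0 0;0.08 -0.17 0 0;0.1 -0.21 0 0"

```text
time_s: 28.55
tcp_pos: [0.4736, 0.2156, 0.0911]
ee_rot: [[0.331, -0.897, 0.292], [-0.69, -0.441, -0.574], [0.643, -0.012, -0.765]]
wrist_force: [-0.0, 0.9, -0.4]
gripper_width: 0.01
gripper_force: 0.8
```

move_arm --targets "0.1 -0.21 0 0;0.1 -0.21 0 0;0.1 -0.21 0 0;0.1 -0.21 0 0;0.1 -0.21 0 0;0.1 -0.21 0 0;0.1 -0.21 0 0;0.1 -0.21 0 0;0.1 -0.21 0 0;0.1 -0.21 0 0"

```text
time_s: 29.38
tcp_pos: [0.4985, 0.162, 0.0911]
ee_rot: [[0.33, -0.898, 0.291], [-0.69, -0.44, -0.575], [0.644, -0.011, -0.765]]
wrist_force: [0.3, 2.5, -1.2]
gripper_width: 0.004
gripper_force: 0.9
```

move_arm --targets "0.1 -0.21 0 0;0.1 -0.21 0 0;0.1 -0.21 0 0;0.1 -0.21 0 0;0.1 -0.21 0 0;0.1 -0.21 0 0;0.1 -0.21 0 0;0.1 -0.21 0 0;0.1 -0.21 0 0;0.1 -0.21 0 0"

```text
time_s: 30.22
tcp_pos: [0.5235, 0.1094, 0.0911]
ee_rot: [[0.33, -0.898, 0.291], [-0.69, -0.44, -0.575], [0.644, -0.011, -0.765]]
wrist_force: [1.0, 1.0, 0.6]
gripper_width: 0.005
gripper_force: 0.8
```

```bash
python3 - <<'E'
from station import *
import cv2,pickle,numpy as np
s=sense();c=capture("wrist");c["s"]=s;pickle.dump(c,open("w6.pkl","wb"));t=capture("top");pickle.dump(t,open("t6.pkl","wb"))
cv2.imwrite("pics/w6.png",np.hstack([cv2.resize(c["image"],(480,300)),cv2.resize(t["image"][120:270,230:390],(320,300))]))
u=np.array([.432,-.902]);print(s["tcp_pos"],s["wrist_force"],u@(s["tcp_pos"][:2]-[.469,.2266]),s["tcp_pos"][:2]@[.902,.432])
E
```

```text
[0.52347588 0.10939216 0.09109456] [0.99270582 1.04774779 0.598197  ] 0.1292550550500627 0.5194326596799685
```

View pics/w6.png

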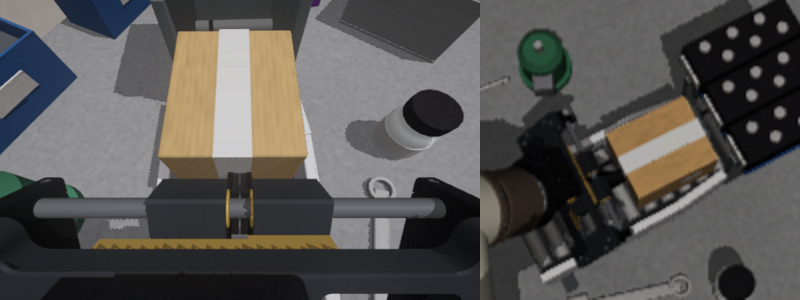

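Wrist and top views: the carton is straight and in contact at (235,160), entering the bay. I continue the push.

move_arm --targets "0.1 -0.21 0 0;0.1 -0.21 0 0;0.1 -0.21 0 0;0.1 -0.21 0 0;0.1 -0.21 0 0;0.1 -0.21 0 0;0.1 -0.21 0 0;0.1 -0.21 0 0;0.1 -0.21 0 0;0.1 -0.21 0 0"

```text
time_s: 31.15
tcp_pos: [0.5488, 0.0572, 0.0912]
ee_rot: [[0.33, -0.898, 0.291], [-0.69, -0.44, -0.574], [0.644, -0.011, -0.765]]
wrist_force: [1.1, 2.4, -0.7]
gripper_width: 0.006
gripper_force: 0.9
```

move_arm --targets "0.1 -0.21 0 0;0.1 -0.21 0 0;0.1 -0.21 0 0;0.1 -0.21 0 0;0.1 -0.21 0 0;0.1 -0.21 0 0;0.1 -0.21 0 0;0.1 -0.21 0 0;0.08 -0.17 0 0;0.06 -0.12 0 0"

```text
time_s: 31.98
tcp_pos: [0.5716, 0.0071, 0.091]
ee_rot: [[0.33, -0.899, 0.29], [-0.69, -0.439, -0.576], [0.644, -0.01, -0.765]]
wrist_force: [0.2, 2.2, 0.2]
gripper_width: 0.005
gripper_force: 0.7
```

```bash
python3 - <<'E'
from station import *
import numpy as np
s=sense()
u=np.array([.432,-.902]);print(s["tcp_pos"],s["wrist_force"],u@(s["tcp_pos"][:2]-[.469,.2266]),s["tcp_pos"][:2]@[.902,.432],s["joints"])
E
```

```text
[0.57159196 0.00712915 0.09101056] [0.17035346 2.19703493 0.23246678] 0.24228242823617752 0.5186557383024787 [ 27.46583776  24.48249414 -46.26619413  68.01312469 -44.02034275
 -62.57552868]
```

move_arm --targets "0.05 -0.1 0 0;0.05 -0.1 0 0;0.05 -0.1 0 0;0.05 -0.1 0 0;0.05 -0.1 0 0;0.05 -0.1 0 0;0.05 -0.1 0 0;0.05 -0.1 0 0;0.05 -0.1 0 0"

```text
time_s: 32.73
tcp_pos: [0.5831, -0.0145, 0.0911]
ee_rot: [[0.33, -0.898, 0.291], [-0.69, -0.44, -0.575], [0.644, -0.011, -0.765]]
wrist_force: [-0.1, 1.5, 0.8]
gripper_width: 0.004
gripper_force: 0.6
```

move_arm --targets "0.04 -0.08 0 0;0.04 -0.08 0 0;0.04 -0.08 0 0"

```text
time_s: 32.98
tcp_pos: [0.5862, -0.0204, 0.0911]
ee_rot: [[0.33, -0.898, 0.291], [-0.69, -0.44, -0.575], [0.644, -0.011, -0.765]]
wrist_force: [0.4, 1.1, 0.7]
gripper_width: 0.008
gripper_force: 0.6
```

move_arm --targets "0.04 -0.08 0 0;0.04 -0.08 0 0"

```text
time_s: 33.15
tcp_pos: [0.5881, -0.0236, 0.0908]
ee_rot: [[0.331, -0.897, 0.291], [-0.691, -0.441, -0.573], [0.643, -0.011, -0.766]]
wrist_force: [-10.4, 12.0, 5.5]
gripper_width: 0.008
gripper_force: 7.6
```

move_arm --targets "0.02 -0.04 0 0;0 0 0 0;0 0 0 0"

```text
time_s: 33.4
tcp_pos: [0.588, -0.0236, 0.0908]
ee_rot: [[0.333, -0.896, 0.292], [-0.69, -0.443, -0.572], [0.642, -0.011, -0.766]]
wrist_force: [-7.6, 8.9, 4.1]
gripper_width: 0.005
gripper_force: 6.0
```

move_arm --targets "-0.1 0.2 0 0;-0.1 0.2 0 0;-0.2 0.4 0 0;-0.3 0.6 0 0;-0.4 0.8 0 0;-0.4 0.8 0 0;0 0 0.8 0;0 0 1 0;0 0 1 0;0 0 1 0"

```text
time_s: 34.23
tcp_pos: [0.5504, 0.0497, 0.1868]
ee_rot: [[0.331, -0.898, 0.289], [-0.69, -0.439, -0.576], [0.644, -0.009, -0.765]]
wrist_force: [-0.1, -0.4, -0.1]
gripper_width: 0.006
gripper_force: 0.0
```

move_arm --targets "0 0 1 0;0 0 1 0;0 0 1 0;0 0 1 0;0 0 0.5 0;0 0 0 0;0 0 0 0"

```text
time_s: 34.82
tcp_pos: [0.5506, 0.0496, 0.298]
ee_rot: [[0.33, -0.898, 0.29], [-0.691, -0.439, -0.575], [0.644, -0.011, -0.765]]
wrist_force: [-0.5, 0.7, 0.6]
gripper_width: 0.006
gripper_force: 0.0
```

```bash
python3 - <<'E'
from station import *
from h import *
import cv2
s=sense();c=capture("top");d=pickle.load(open("d0.pkl","rb"))["top"]["image"]
a=c["image"];W=c
# cardboard mask anywhere near track (orange-brown), and bin/bystander unchanged check
hsv=cv2.cvtColor(a,cv2.COLOR_BGR2HSV);m=cv2.inRange(hsv,(8,70,90),(25,200,255))
n,l,st,ce=cv2.connectedComponentsWithStats(m)
print([(st[i].tolist()) for i in range(1,n) if st[i][4]>20])
df=cv2.absdiff(a,d).max(2);df=(df>40).astype('uint8');n,l,st,ce=cv2.connectedComponentsWithStats(df)
print([(st[i].tolist()) for i in range(1,n) if st[i][4]>40],s["tcp_pos"],s["wrist_force"])
E
```

```text
[[625, 75, 15, 110, 767], [620, 79, 9, 47, 100], [629, 127, 4, 15, 21], [134, 204, 45, 69, 611], [430, 231, 25, 15, 278], [432, 256, 19, 12, 169]]
[[219, 127, 108, 123, 5464], [81, 168, 176, 190, 12223], [299, 188, 31, 36, 483], [295, 190, 8, 8, 42], [325, 202, 9, 12, 47], [248, 226, 17, 27, 137], [427, 229, 28, 18, 334], [247, 235, 66, 142, 3150], [428, 253, 23, 15, 207], [237, 296, 11, 13, 78], [311, 336, 30, 17, 143], [351, 343, 17, 34, 235], [15, 350, 84, 50, 2291], [224, 359, 27, 41, 204], [252, 358, 41, 42, 509], [355, 371, 12, 13, 79], [337, 380, 19, 5, 46], [362, 387, 16, 13, 100], [322, 394, 38, 6, 183]] [0.55064335 0.04957646 0.29802207] [-0.52165655  0.72626686  0.5920383 ]
```

```bash
python3 - <<'E'
from station import *
from h import *
import cv2
s=sense();c=capture("wrist");W=wristW(c,s)
m=cv2.inRange(cv2.cvtColor(c["image"],cv2.COLOR_BGR2HSV),(8,60,50),(25,220,255));m[220:]=0
n,l,st,ce=cv2.connectedComponentsWithStats(m)
u=np.array([.432,-.902])
for i in range(1,n):
    if st[i][4]<40: continue
    x,y,w,h,a=st[i]; o=[]
    for cc in np.linspace(x+w*.2,x+w*.8,4).astype(int):
        r=np.where(l[:,cc]==i)[0]
        if len(r): o.append([round(float(u@(onz(ray(c,cc,r.max()+.5,W),.05)[:2]-[.472,.220])),4),int(r.min()),int(r.max())])
    print(st[i].tolist(),o)
E
```

```text
[451, 121, 24, 23, 300] [[0.4431, 130, 138], [0.437, 122, 141], [0.435, 124, 142], [0.4494, 126, 135]]
[485, 145, 20, 18, 210] [[0.4053, 148, 157], [0.4014, 146, 159], [0.3976, 148, 161], [0.3995, 150, 160]]
[323, 212, 29, 8, 201] [[0.2952, 213, 219], [0.2953, 213, 219], [0.2953, 213, 219], [0.2953, 212, 219]]
[275, 214, 28, 6, 162] [[0.2949, 214, 219], [0.295, 214, 219], [0.295, 214, 219], [0.295, 214, 219]]
```

move_arm --targets "-0.4 0.8 0 0;-0.4 0.8 0 0;-0.4 0.8 0 0;-0.4 0.8 0 0;0 0 0 0"

```text
time_s: 35.33
tcp_pos: [0.5106, 0.1321, 0.2971]
ee_rot: [[0.334, -0.896, 0.292], [-0.688, -0.443, -0.575], [0.645, -0.009, -0.764]]
wrist_force: [1.7, 0.7, 0.2]
gripper_width: 0.007
gripper_force: 0.0
```

```bash
python3 - <<'E'
from station import *
from h import *
import cv2
s=sense();c=capture("wrist");W=wristW(c,s)
m=cv2.inRange(cv2.cvtColor(c["image"],cv2.COLOR_BGR2HSV),(8,60,30),(25,230,255));m[236:]=0
n,l,st,ce=cv2.connectedComponentsWithStats(m)
u=np.array([.432,-.902])
for i in range(1,n):
    if st[i][4]<40: continue
    x,y,w,h,a=st[i]; o=[]
    for cc in np.linspace(x+w*.2,x+w*.8,4).astype(int):
        r=np.where(l[:,cc]==i)[0]
        if len(r): o.append([round(float(u@(onz(ray(c,cc,r.max()+.5,W),.05)[:2]-[.472,.220])),4),int(r.min()),int(r.max())])
    print(st[i].tolist(),o)
E
```

```text
[446, 84, 20, 17, 193] [[0.4484, 88, 95], [0.4436, 84, 97], [0.4389, 86, 99], [0.4437, 89, 97]]
[479, 107, 15, 10, 78] [[0.4091, 107, 112], [0.4068, 108, 113], [0.4024, 110, 115], [0.4002, 111, 116]]
[278, 147, 29, 29, 685] [[0.2901, 148, 169], [0.279, 148, 175], [0.2791, 147, 175], [0.2791, 147, 175]]
[324, 146, 27, 30, 712] [[0.2794, 147, 175], [0.2795, 146, 175], [0.2795, 146, 175], [0.2814, 146, 174]]
```

```bash
python3 -c "
from station import *
print(finish_job())"
```

```text
the job is handed in; nothing more can be done
None
```

The job is handed in, with no verdict shown: both offcuts are in the bin, and the carton was pushed slowly until it stopped, about 278 mm along and square in the bay, close to the distance I had worked out to the back stop.

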